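# Put the setting block away and hold the cutter guard open

### The arm

A 6-joint arm with a two-finger parallel gripper is mounted at the origin on the work surface. World frame = base frame: x ahead of the robot, y to its left, z up, the work surface at z = 0. Lengths are in mm, angles in rad, forces in N, time in s.
With the tool pointing down it reaches from about 300 to 1000 mm from the base axis. Payload 5.1 kg.
Tool frame: the origin (TCP) lies between the finger pads; the fingertips stand r.tips_ahead ahead of it and the grasp point (between the pads) lies 11 mm behind it (r.tips_ahead is the distance from the TCP to the fingertips, in mm); z points along the fingers, y is the line along which they close (so a half turn about z gives the same grasp; the last joint's range is limited). The gripper opens to 95 mm and grips with 3 to 60 N. Pads are 20 mm wide; open, the fingers measure 119 mm over their backs; the gripper's body (75 mm by 180 mm) begins 59 mm behind the grasp point.
Start: joints at [-1.24, 0.124, 1.65, -0, 1.367, -0.083], TCP at [261.327, -595.141, 222.656] pointing down, gripper open.
Joint ranges: [-2.61, 2.61], [-1.02, 2.33], [0.03, 2.71], [-1.35, 4.49], [0.32, 2.68], [-2.91, 2.91]. Speed limits (rad/s): [2.57, 2.57, 3.14, 3.14, 3.14, 3.14].

### API

Orientations are given as a unit quaternion [x, y, z, w].
In Python, from bench import readout, read_camera, r, boxes_of gives the robot as it stands.
- The arm moves only by the tool carry_out, never from a script. Its argument "moves" is a list of rows, each a list of 3 entries, a list of its own where there are three numbers: the shift along the tool's x, y, z normalised to -1 to 1, where 1 is 25 mm, then the turn about the tool's z normalised to -1 to 1, where 1 is 0.15 rad, then the opening, from -1 (shut) to 1 (fully open). A call has exactly 10 rows; each row shifts and turns the commanded pose from where the row before left it, along the tool's axes as they then stand; what a row does not reach is not made up. A row lasts 1/10 s, in which the tool goes at most 50 mm and 8.59 degrees, less where a joint would pass 70% of its speed; a pose out of reach is approached as far as the arm can. A call with a number of a shift or a turn outside -1 to 1 is refused whole. A call with a gripper value outside its range is refused whole. The fingers move at their own pace and stop on an object; the grip force is fixed at half the most. Time passes only in rows, so rows that do not move let the fingers close, or fill a call up. It gives the time, the measured TCP pose, the force, the opening and the grip force at its end, in the units of the state.
- readout.get_obs(): the state, without advancing time (a new reading comes with each control period).
- read_camera(name): name is "side" or "top" or "wrist"; returns a dict with "color" (400x640x3 uint8, red, green, blue), "fov_y" (degrees; the focal length in pixels is half the picture's height over the tangent of half this angle, whatever the lens; pixels are square), "cx", "cy" (the principal point, pixels), "k1" (the pictures are not rectified: a ray, as slopes to the right and down, at radius r is drawn at 1 + k1 r^2 times it, then the intrinsics apply), "origin" and "rotation" of the camera in the world. Camera axes: x right, y down, z forward; pixel columns grow to the right and rows downward; lengths in mm; the calibration is good to about 2 mm. A picture is of the moment at which its call begins. There is no depth.
- r.sign_off(): hands the job in; it is judged then, once.
Trained networks look in a picture, given as the dict that the camera call returned (one of the last four; its "shot" number tells which), for a name from the list of things; names that differ only in an ending like _2 or _b are one class to them, and where a whole thing is asked for, a point or a joint stands for the part that bears it (a point fixed in the world has none). Each returns a list of dicts, best first, with "score" (0 to 1); they miss things now and then, are a little off and sometimes report something else, mostly with a low value. They report only what shows in the picture. A call takes as long as a camera call. They do not tell look-alikes from the thing itself.
- boxes_of(picture, label): "rect" ([left, top, width, height] in pixels, round what is visible of it).
The state is a dict: "time": time; "q": joint angles; "joint_vel": joint speeds; "tau": joint torques, N m; "eef_pos": TCP position; "ee_rot": TCP orientation; "contact_force": force on the tool from outside, world axes, zero at the start; "wrist_torque": the same for the moment, N m; "grip_width": finger opening in mm; "finger_force": force on a finger pad.
Only numpy, scipy, OpenCV 4.12 (cv2) and the standard library are available. Lean on these libraries where they do the work, as an engineer would, in place of code of your own. Each camera call takes 0.05 s, during which the arm holds its last target. There are 200 camera calls.

### The job

The stepped setting block was left standing on the trimming unit's base plate: put it back in its own slot in the wooden rack, the one its foot fits and whose tag has the same three dots, upright and right down to the bottom, and let it go. Then lift the clear cutter guard and hold it open at 45 degrees so the cutter can be inspected; the guard drops shut if released, so finish still holding it there. Leave everything else where it is.

Things in the scene. Friction and masses are not known exactly. Their poses are not given: they have to be found in the camera images.
- machine: trimming unit fixed on the bench, on the left or the right, somewhat turned: steel base plate 240 x 360 mm, 12 mm thick. Origin: centre of its underside; x to its far side, y to its left. On it, centred at y = +80 mm, a green open-topped housing 180 x 180 mm, walls up to 82 mm above the bench, with the cutter inside and the guard on top
- guard (a joint): guard angle in rad: 0 = shut, flat on the housing; grows as its near edge rises, up to 1.75. Clear panel 180 x 180 mm, 6 mm thick, 8 mm aluminium edges, hinged on the housing's far rim along the machine's y axis. No stay: a light spring (0.1 N m/rad) and its weight (0.25 to 0.5 kg) drop it shut when let go
- guard_handle (a point): middle of the guard's handle: round dark steel bar 12 mm thick, 90 mm between its posts, parallel to the hinge, near the guard's near edge, axis 37 mm above the panel (gap under the bar 31 mm). From the hinge line it lies 150 mm along the panel and 43 mm square to it; when shut it is 125.5 mm above the bench
- guard_hinge (a point): middle of the guard's hinge line, 82.5 mm above the bench; its y axis is the hinge line; its orientation turns with the guard, and when shut its x axis points to the machine's far side, away from the handle
- index_bar (a point): upper end of a fixed flat steel bar, 110 mm long, beside the housing's left wall, that rises from the hinge towards the robot's side at 45 degrees: the guard is at 45 degrees when parallel to it. It is only a mark and carries nothing
- block: plain aluminium setting block, 24 mm (its x) by 40 mm (its y), 90 mm tall with a step: the half at +y is 76 mm tall and has three black dots on top. 0.18 to 0.27 kg. Origin: centre of its underside; z up. It starts upright on the machine's base plate (12 mm above the bench), beside the housing, at the machine's -y side
- rack: low wooden board 90 x 250 x 10 mm, fixed on the bench, carrying four wooden holders in a row along its y axis, in an order that varies. Origin: centre of its underside
- slot_block: the block's own holder: fixed wooden block 70 x 56 x 45 mm with a centred rectangular pocket 27 mm (its x) by 43 mm (its y), 35 mm deep, chamfered; three dots on the tag at its near edge. Origin: centre of its underside, 10 mm above the bench; the pocket's floor is 10 mm and its mouth 45 mm above the origin. The block fits either way round
- slot_thin: another empty holder of the same outside size, for a thin gauge that is elsewhere: its pocket is 15 x 43 mm, too narrow for the block; tag with four dots
- slot_round: holder of the same outside size with a round pocket, taken by the round gauge; one dot
- slot_square: holder of the same outside size with a square pocket, taken by the square gauge; two dots
- round_gauge: plain aluminium round gauge 32 mm across and 85 mm tall with a 22 mm neck, standing in its round slot; leave alone. Origin: centre of its underside
- square_gauge: plain aluminium square gauge 30 x 30 x 72 mm with a step, standing in its square slot; leave alone. Origin: centre of its underside
- collet_nut: steel collet nut, a ring 34 mm across and 18 mm high lying on the machine's base plate; leave alone. Origin: centre of its underside
- oil_bottle: white bottle 60 mm across, 120 mm tall, at the far side of the bench; leave alone. Origin: centre of its underside
- jar: jar 70 mm across, 90 mm tall, at the robot's left; leave alone. Origin: centre of its underside
- wrench: steel wrench lying at the robot's right; leave alone
- offcut: plywood offcut 100 x 60 x 19 mm at the robot's left; leave alone. Origin: centre of its underside
- tape: black and yellow tape measure 70 x 40 x 60 mm tall, at the robot's right; leave alone. Origin: centre of its underside
Things that resemble listed ones, but are neither listed nor needed, are in the scene too. What is shaped like the block but blue, orange or purple is not meant.

How it is judged (in metres and radians):
On the way:
1. the setting block stands fully down in its own slot, let go, while the guard is still shut (horizontal distance between block and slot_block below 0.004 m and z of block in the frame of slot_block between 0.006 and 0.0135 m and angle between block's own z axis and vertical below 0.08 rad and angle between the y axis of block and the y axis of slot_block, either way round below 0.15 rad and contact force between block and the fingers below 0.05 N and linear speed of block below 0.03 m/s and value of joint guard below 0.08 rad), for 0.2 s.
At the end, for the whole second after the job is handed in: The block stands upright in its own slot, within 4 mm of its centre and 4 mm of the floor, not touched by the fingers; the guard is held still by the robot (contact over 0.5 N) at 45 degrees, within 6 degrees, when the program ends and for the second after (horizontal distance between block and slot_block below 0.004 m and z of block in the frame of slot_block between 0.006 and 0.0135 m and angle between block's own z axis and vertical below 0.08 rad and angle between the y axis of block and the y axis of slot_block, either way round below 0.15 rad and contact force between block and the fingers below 0.05 N and linear speed of block below 0.03 m/s and value of joint guard between 0.68 and 0.89 rad and velocity of joint guard between -0.05 and 0.05 rad/s and (contact force between guard and the fingers above 0.5 N or contact force between guard and the arm above 0.5 N)); the arm keeps its last pose, push and grip.
It fails at once if one of the things to be left alone moved more than 30 mm (distance of any of round_gauge, square_gauge, collet_nut, oil_bottle, jar, wrench, offcut, tape from where it was at the start of the episode above 0.03 m).
It also fails if it takes over 64 s, if anything falls off the work surface, if the arm or the gripper's body presses on something with over 40 N, if the wrist force passes 120 N, or if a joint passes its speed limit or range.

## Working session

There is one attempt and no reset: what is moved stays moved. The work goes in short steps, Python scripts to look and compute and a tool call to move; the robot and the scene stay as the last step left them, time stands still between calls to the robot, and variables do not carry over. Pictures are saved under pics/ and viewed, at most 12 in all, crops included, and the job is handed in when it is done.

Besides the shell and the picture viewer there is one more tool, called after "Call:" as a command line: name --argument value ..., lists and objects as JSON in quotes. carry_out: Moves the arm, as the interface text tells. Scaled input: -1 to 1 covers 25 mm each way for a shift and 0.15 rad each way for a turn. Its arguments: {"type":"object","properties":{"moves":{"type":"array"}},"required":["moves"]}

```bash
mkdir -p pics; ls; cat > h.py <<'E'
import numpy as np, cv2, json
from bench import readout, read_camera, r, boxes_of
def K(p):
    f=p["color"].shape[0]/2/np.tan(np.radians(p["fov_y"])/2)
    return np.array([[f,0,p["cx"]],[0,f,p["cy"]],[0,0,1.]]),np.array([p["k1"],0,0,0,0.])
def rays(p,uv):
    k,_=K(p); d=(np.array(uv,float).reshape(-1,2)-k[:2,2])/k[0,0]
    rd=np.linalg.norm(d,axis=1,keepdims=True); s=rd.copy()
    for _ in range(50): s=rd/(1+p["k1"]*s**2)
    d=d*s/np.maximum(rd,1e-9)
    return np.c_[d,np.ones(len(d))]@np.array(p["rotation"]).T
def at_z(p,uv,z):
    v=rays(p,uv); o=np.array(p["origin"]); return o+v*((z-o[2])/v[:,2])[:,None]
def proj(p,X):
    R=np.array(p["rotation"]); c=(np.array(X,float).reshape(-1,3)-p["origin"])@R
    k,_=K(p); d=c[:,:2]/c[:,2:]; d=d*(1+p["k1"]*(d**2).sum(1,keepdims=True)); return d*k[0,0]+k[:2,2]
def tri(ps,uvs):
    A=0;b=0
    for p,uv in zip(ps,uvs):
        v=rays(p,uv)[0]; v/=np.linalg.norm(v); M=np.eye(3)-np.outer(v,v); A=A+M; b=b+M@np.array(p["origin"])
    return np.linalg.solve(A,b)
def save(p,n): cv2.imwrite("pics/"+n,p["color"][:,:,::-1])
E
python3 - <<'E'
from h import *
import pickle
o=readout.get_obs(); print(o, r.tips_ahead)
P={}
for n in("top","side","wrist"):
    p=read_camera(n);P[n]=p;save(p,n+"0.png");print(n,p["fov_y"],p["k1"],np.round(p["origin"]),np.round(p["rotation"],2).tolist())
    for l in ["block","slot_block","slot_thin","guard_handle","guard","index_bar","machine","rack","collet_nut"]:
        print(l,[(np.round(d["rect"]).tolist(),round(d["score"],2)) for d in boxes_of(p,l)[:4]])
pickle.dump(P,open("P0.pkl","wb"))
E
```

```text
pics
{'time': 0.0, 'q': array([-1.23958320e+00,  1.24492795e-01,  1.65164677e+00, -1.69551820e-05,
        1.36747841e+00, -8.26062016e-02]), 'joint_vel': array([ 0.00070929, -0.00083709, -0.00027048, -0.00061494,  0.00129199,
       -0.00071897]), 'tau': array([ 1.70209420e-03, -4.17596912e+01, -3.59932137e+01,  7.74770812e-02,
        4.92136669e-02, -1.98642756e-04]), 'eef_pos': array([ 261.13696969, -594.57006316,  221.41108489]), 'ee_rot': array([ 9.78669599e-01,  2.05438045e-01, -1.33790692e-04, -1.00381958e-03]), 'contact_force': array([ 0.46202603, -0.54199923, -0.29704508]), 'wrist_torque': array([-0.00520213,  0.00463265,  0.0279115 ]), 'finger_force': 0.0, 'grip_width': 95.4469890201083} 8.0
top 57.22869484772577 -0.041026584180185455 [ 308.    5. 1369.] [-0.69, 0.71, -0.06, 0.07]
block [([324.0, 212.0, 9.0, 16.0], 0.68), ([282.0, 212.0, 15.0, 12.0], 0.64), ([274.0, 262.0, 13.0, 14.0], 0.59), ([321.0, 237.0, 12.0, 9.0], 0.48)]
slot_block [([379.0, 193.0, 19.0, 18.0], 0.61), ([463.0, 211.0, 18.0, 41.0], 0.56)]
slot_thin [([396.0, 194.0, 18.0, 17.0], 0.55), ([200.0, 169.0, 5
[... 801 characters left out ...]
6.0, 96.0, 66.0], 0.64)]
guard [([225.0, 239.0, 98.0, 64.0], 0.85), ([206.0, 318.0, 33.0, 39.0], 0.38)]
index_bar [([216.0, 230.0, 142.0, 104.0], 0.75), ([338.0, 182.0, 16.0, 17.0], 0.51), ([246.0, 188.0, 20.0, 35.0], 0.38), ([256.0, 359.0, 54.0, 35.0], 0.19)]
machine [([217.0, 228.0, 138.0, 109.0], 0.83), ([330.0, 175.0, 13.0, 21.0], 0.37), ([283.0, 236.0, 8.0, 10.0], 0.26)]
rack [([317.0, 188.0, 43.0, 30.0], 0.45), ([255.0, 360.0, 54.0, 36.0], 0.42)]
collet_nut [([284.0, 236.0, 8.0, 15.0], 0.5)]
wrist 65.79640119902906 -0.0516502510116974 [ 323. -567.  385.] [0.83, -0.54, -0.07, 0.11]
block []
slot_block []
slot_thin []
guard_handle []
guard []
index_bar []
machine []
rack []
collet_nut []
```

```bash
python3 - <<'E'
import cv2
a=cv2.imread("pics/top0.png")[140:290,150:490]; cv2.imwrite("pics/a.png",cv2.resize(a,None,fx=2.35,fy=2.35,interpolation=3))
a=cv2.imread("pics/side0.png")[160:345,200:410]; cv2.imwrite("pics/b.png",cv2.resize(a,None,fx=3.2,fy=3.2,interpolation=3))
E
```

```text
(no output)
```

View pics/a.png

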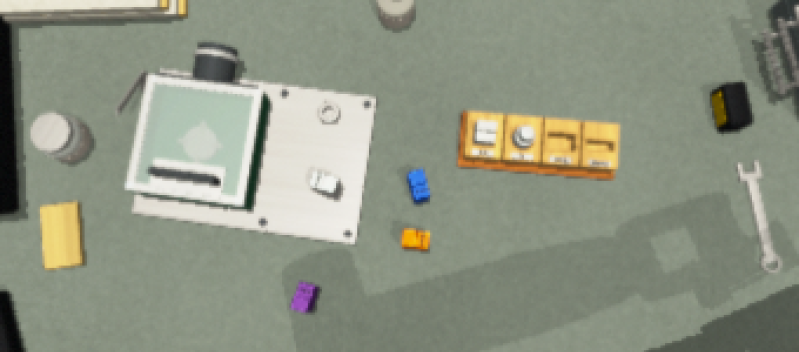

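View pics/b.png

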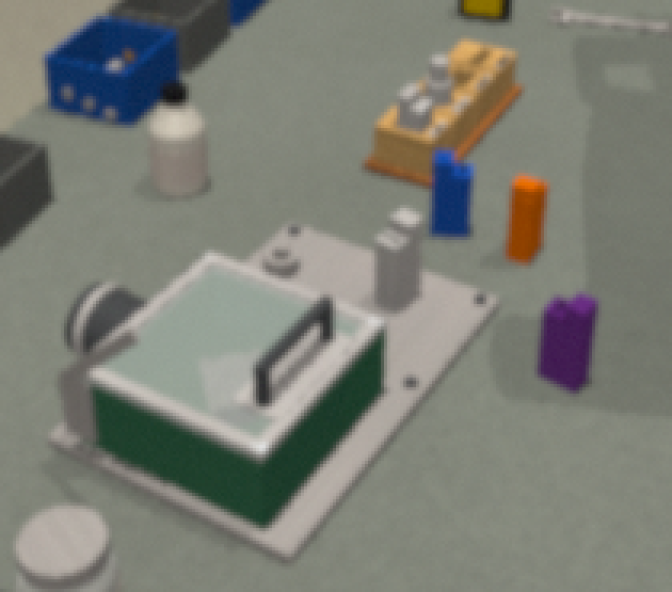

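The block choices are: aluminium on the plate at top px (287,217), blue (328,219), orange (326,242) and purple (279,266). By the description I choose the aluminium one. For the slot, the wide pocket is third from the left at (389,202) and the thin one is at (405,204).

```bash
python3 - <<'E'
s=open("h.py").read()
s=s.replace('np.array(p["rotation"])','Rm(p)')
s=s.replace("def K(p)","from scipy.spatial.transform import Rotation as Ro\ndef Rm(p): return Ro.from_quat(p['rotation']).as_matrix()\ndef K(p)",1)
open("h.py","w").write(s)
E
python3 - <<'E'
from h import *
import pickle
from scipy.optimize import least_squares
P=pickle.load(open("P0.pkl","rb")); T,S=P["top"],P["side"]
ca=lambda u,v:(150+u/2.35,140+v/2.35)
cb=lambda u,v:(200+u/3.2,160+v/3.2)
print("cam->tool wrist", Rm(P["wrist"]).round(2).tolist())
# machine fit: plate corners z=12; guard top corners z~88.5
pl={(120,-180):[(T,ca(375,97)),(S,cb(294,228))],(-120,-180):[(T,ca(355,243)),(S,cb(497,298))],(-120,180):[(T,ca(133,213)),(S,cb(290,557))]}
hd=[(T,ca(185,176)),(S,cb(292,350))]
def mp(q,x,y,z): c,s=np.cos(q[2]),np.sin(q[2]); return [q[0]+c*x-s*y,q[1]+s*x+c*y,z]
def res(q):
    e=[]
    for (x,y),l in pl.items():
        for p,uv in l: e+=list(proj(p,mp(q,x,y,12))[0]-uv)
    return np.array(e)
a=at_z(T,ca(250,170),12)[0]
f=least_squares(res,[a[0],a[1],-0.1]); print("machine",f.x.round(3),f.fun.round(1))
print("handle tri",tri([T,S],hd).round(1), )
print("block high top tri",tri([T,S],[ca(323,177),cb(408,216)]).round(1), "low", tri([T,S],[ca(319,186),cb(395,238)]).round(1))
for n,uv in dict(blk=(323,181)).items(): print(n,at_z(T,ca(*uv),95)[0].round(1))
rk=[(458,166),(613,179)]
print("rack near corners z10?",at_z(T,[ca(*u) for u in rk],10).round(1).tolist())
for n,uv in dict(sq=(486,135),rd=(523,137),sb=(562,142),th=(601,147)).items(): print(n,at_z(T,ca(*uv),55)[0].round(1))
E
```

```text
cam->tool wrist [[0.4, -0.89, -0.23], [-0.92, -0.39, -0.1], [-0.0, 0.25, -0.97]]
machine [ 5.31456e+02  2.35279e+02 -1.65000e-01] [ 0.5 -0.3 -1.5 -2.3 -0.1  0.7  1.3 -0.1 -1.2  0.   0.   0.4]Traceback (most recent call last):
  File "<stdin>", line 19, in <module>
  File "h.py", line 22, in tri
    v=rays(p,uv)[0]; v/=np.linalg.norm(v); M=np.eye(3)-np.outer(v,v); A=A+M; b=b+M@np.array(p["origin"])
      ~~~~^^^^^^
  File "h.py", line 9, in rays
    k,_=K(p); d=(np.array(uv,float).reshape(-1,2)-k[:2,2])/k[0,0]
                 ~~~~~~~~^^^^^^^^^^
ValueError: setting an array element with a sequence. The requested array has an inhomogeneous shape after 1 dimensions. The detected shape was (2,) + inhomogeneous part.
```

```bash
python3 - <<'E'
from h import *
import pickle
P=pickle.load(open("P0.pkl","rb")); T,S=P["top"],P["side"]
ca=lambda u,v:(150+u/2.35,140+v/2.35)
cb=lambda u,v:(200+u/3.2,160+v/3.2)
print("handle tri",tri([T,S],[ca(185,176),cb(292,350)]).round(1), )
print("block high top tri",tri([T,S],[ca(323,177),cb(408,216)]).round(1), "low", tri([T,S],[ca(319,186),cb(395,238)]).round(1))
print("blk",at_z(T,ca(323,181),95)[0].round(1))
print("rack near corners z10?",at_z(T,[ca(458,166),ca(613,179)],10).round(1).tolist())
for n,uv in dict(sq=(486,135),rd=(523,137),sb=(562,142),th=(601,147)).items(): print(n,at_z(T,ca(*uv),55)[0].round(1))
W=P["wrist"];o=readout.get_obs(); R=Ro.from_quat(o["ee_rot"]).as_matrix()
print("cam in tool",((np.array(W["origin"])-o["eef_pos"])@R).round(1),(R.T@Rm(W)).round(3).tolist())
print(R.round(3).tolist())
E
```

```text
handle tri [487.3 322.1 108.7]
block high top tri [472.6 115.8 108.6] low [471.2 125.9  88.8]
blk [474.3 118.4  95. ]
rack near corners z10? [[503.1, -89.3, 10.0], [474.8, -334.8, 10.0]]
sq [ 543.8 -131.6   55. ]
rd [ 538.9 -188.7   55. ]
sb [ 529.3 -248.7   55. ]
th [ 519.6 -308.6   55. ]
cam in tool [  67.9   -1.3 -162.2] [[0.0, -0.968, -0.249], [1.0, 0.0, -0.0], [0.0, -0.249, 0.968]]
[[0.916, 0.402, -0.0], [0.402, -0.916, -0.0], [-0.0, 0.0, -1.0]]
```

Call:
carry_out --moves '[[[0, 0, 0], -1, 1], [[0, 0, 0], -1, 1], [[0, 0, 0], -1, 1], [[0, 0, 0], -1, 1], [[0, 0, 0], -1, 1], [[0, 0, 0], -1, 1], [[0, 0, 0], -1, 1], [[1, 0.65, 0], 0, 1], [[1, 0.65, 0], 0, 1], [[1, 0.65, 0], 0, 1]]'

```text
time: 2.5
eef_pos: [318.2, -525.1, 222.6]
ee_rot: [0.744, 0.668, 0.0, 0.0]
contact_force: [0.4, -0.0, 0.9]
grip_width: 94.9
finger_force: 0.0
```

Call:
carry_out --moves '[[[1, 0.65, 0], 0, 1], [[1, 0.65, 0], 0, 1], [[1, 0.65, 0], 0, 1], [[1, 0.65, 0], 0, 1], [[1, 0.65, 0], 0, 1], [[1, 0.65, 0], 0, 1], [[1, 0.65, 0], 0, 1], [[1, 0.65, 0], 0, 1], [[1, 0.65, 0], 0, 1], [[1, 0.65, 0], 0, 1]]'

```text
time: 3.5
eef_pos: [506.8, -293.5, 222.8]
ee_rot: [0.744, 0.668, 0.0, 0.0]
contact_force: [-0.4, 0.5, -0.4]
grip_width: 95.1
finger_force: 0.0
```

Call:
carry_out --moves '[[[1, 0.65, 0], 0, 1], [[1, 0.65, 0], 0, 1], [[0, 0, 0], 0, 1], [[0, 0, 0], 0, 1], [[0, 0, 0], 0, 1], [[0, 0, 0], 0, 1], [[0, 0, 0], 0, 1], [[0, 0, 0], 0, 1], [[0, 0, 0], 0, 1], [[0, 0, 0], 0, 1]]'

```text
time: 4.5
eef_pos: [543.6, -248.5, 222.7]
ee_rot: [0.744, 0.668, -0.0, 0.0]
contact_force: [0.8, -0.8, 0.2]
grip_width: 95.2
finger_force: 0.0
```

```bash
python3 - <<'E'
from h import *
import pickle
p=read_camera("wrist");pickle.dump(p,open("W1.pkl","wb"));save(p,"w1.png")
o=readout.get_obs();print(o["eef_pos"].round(1),o["q"].round(2),o["contact_force"].round(1))
for l in["slot_block","slot_thin","slot_round","slot_square"]: print(l,[(np.round(d["rect"]).tolist(),round(d["score"],2)) for d in boxes_of(p,l)[:3]])
E
```

```text
[ 543.7 -248.4  222.6] [-0.52  0.01  1.77 -0.    1.36 -0.41] [ 0.5 -0.4  0.3]
slot_block [([275.0, 159.0, 68.0, 51.0], 0.82)]
slot_thin [([275.0, 208.0, 66.0, 50.0], 0.96)]
slot_round [([273.0, 103.0, 71.0, 54.0], 0.69)]
slot_square []
```

View pics/w1.png

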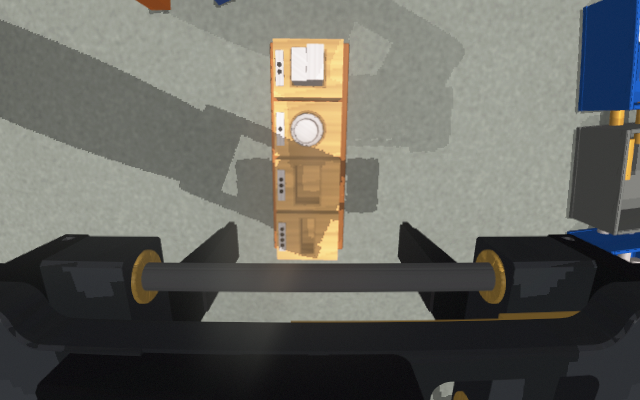

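Wrist view: the three-dot tag is at (282,184) with the wide pocket around (309,184). The four-dot thin slot is at (309,235). Next I zoom in on the pocket.

```bash
python3 - <<'E'
import cv2,numpy as np
a=cv2.imread("pics/w1.png")[145:265,262:354].astype(float); a=np.clip((a/255)**0.6*255,0,255).astype(np.uint8)
cv2.imwrite("pics/c.png",cv2.resize(a,None,fx=5,fy=5,interpolation=cv2.INTER_CUBIC))
E
```

```text
(no output)
```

View pics/c.png

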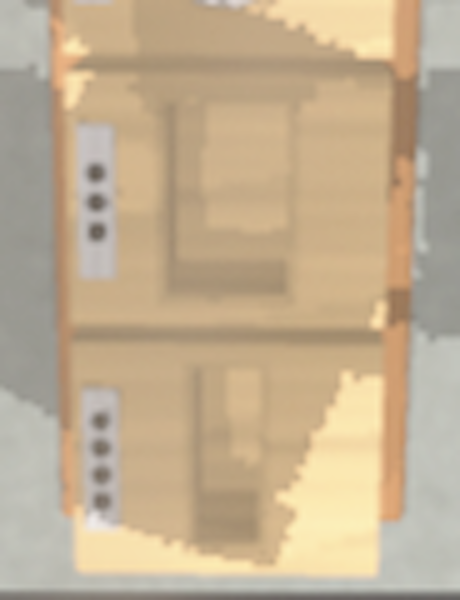

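```bash
cat > fit.py <<'E'
from h import *
from scipy.optimize import least_squares
def fitrect(p,pts,uv,x0):
    """pts: Nx3 local xyz (z world) ; pose x,y,yaw"""
    pts=np.array(pts,float)
    def w(q): c,s=np.cos(q[2]),np.sin(q[2]); return np.c_[q[0]+c*pts[:,0]-s*pts[:,1],q[1]+s*pts[:,0]+c*pts[:,1],pts[:,2]]
    f=least_squares(lambda q:(proj(p,w(q))-uv).ravel(),x0,x_scale=[10,10,.1],loss="soft_l1"); return f.x,f.fun.reshape(-1,2)
E
python3 - <<'E'
from fit import *
import pickle
p=pickle.load(open("W1.pkl","rb"))
c=lambda L:np.array(L)/5+[262,145]
ho=c([(68,70),(392,75),(70,330),(382,335)]); po=c([(163,97),(300,97),(294,300),(163,300)])
print(at_z(p,ho,55).round(1).tolist()); print(at_z(p,po,55).round(1).tolist())
print("pocket ctr",at_z(p,po,55).mean(0).round(1))
l=at_z(p,c([(68,70),(77,572)]),55); rr=at_z(p,c([(392,75),(380,574)]),55)
for e in(l,rr): d=e[0]-e[1]; print("yaw y axis",np.arctan2(-d[0],d[1]))
T=pickle.load(open("P0.pkl","rb"))
E
```

```text
[[499.3, -215.2, 55.0], [568.1, -223.7, 55.0], [491.6, -272.7, 55.0], [560.7, -281.3, 55.0]]
[[518.8, -223.2, 55.0], [548.0, -226.3, 55.0], [542.0, -271.1, 55.0], [513.1, -268.0, 55.0]]
pocket ctr [ 530.5 -247.2   55. ]
yaw y axis -0.12353476935868653
yaw y axis -0.11269434446368341
```

Call:
carry_out --moves '[[[0.95, -0.29, 0], 0, 1], [[0.95, -0.29, 0], 0, 1], [[0.95, -0.29, 0], 0, 1], [[0.95, -0.29, 0], 0, 1], [[0.95, -0.29, 0], 0, 1], [[0.95, -0.29, 0], 0, 1], [[0.95, -0.29, 0], 0, 1], [[0.95, -0.29, 0], 0, 1], [[0.95, -0.29, 0], 0, 1], [[0.95, -0.29, 0], 0, 1]]'

```text
time: 5.75
eef_pos: [496.8, -3.4, 222.8]
ee_rot: [0.744, 0.668, 0.0, 0.0]
contact_force: [0.0, 0.8, -0.6]
grip_width: 95.4
finger_force: 0.0
```

Call:
carry_out --moves '[[[0.95, -0.29, 0], 0, 1], [[0.95, -0.29, 0], 0, 1], [[0.95, -0.29, 0], 0, 1], [[0.95, -0.29, 0], 0, 1], [[0.95, -0.29, 0], 0, 1], [[0, 0, 0], 0, 1], [[0, 0, 0], 0, 1], [[0, 0, 0], 0, 1], [[0, 0, 0], 0, 1], [[0, 0, 0], 0, 1]]'

```text
time: 6.75
eef_pos: [473.8, 116.8, 222.7]
ee_rot: [0.744, 0.668, -0.0, 0.0]
contact_force: [-0.3, -0.1, -0.9]
grip_width: 94.8
finger_force: 0.0
```

```bash
python3 - <<'E'
from h import *
import pickle
p=read_camera("wrist");pickle.dump(p,open("W2.pkl","wb"));save(p,"w2.png")
o=readout.get_obs();print(o["eef_pos"].round(1),o["ee_rot"].round(4))
for l in["block","guard_handle","collet_nut"]: print(l,[(np.round(d["rect"]).tolist(),round(d["score"],2)) for d in boxes_of(p,l)[:3]])
a=p["color"][20:320,150:500,::-1]; cv2.imwrite("pics/d.png",cv2.resize(a,None,fx=2,fy=2,interpolation=cv2.INTER_CUBIC))
print(proj(p,[[474,118,102],[474,118,12]]).round(0))
E
```

```text
[473.8 116.9 222.7] [ 0.7443  0.6679 -0.      0.    ]
block [([308.0, 291.0, 39.0, 31.0], 0.91), ([242.0, 294.0, 32.0, 27.0], 0.9), ([301.0, 160.0, 36.0, 56.0], 0.83)]
guard_handle []
collet_nut [([405.0, 155.0, 29.0, 29.0], 0.57)]
[[320. 194.]
 [320. 177.]]
```

View pics/d.png

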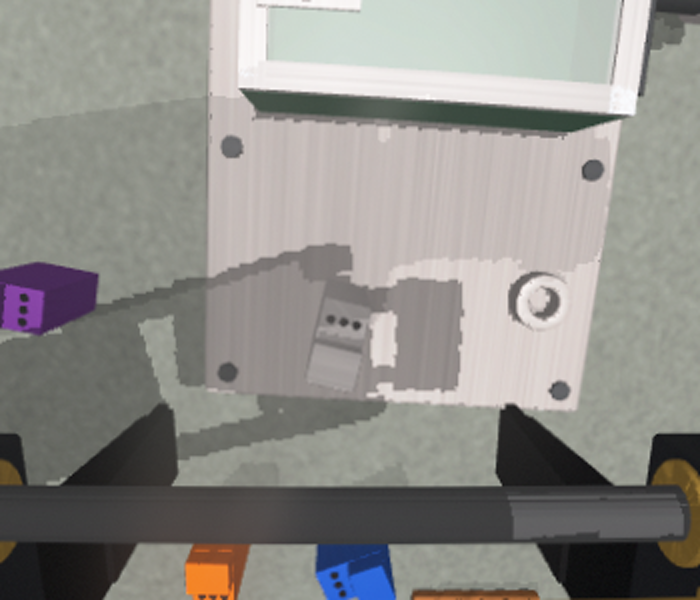

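```bash
python3 - <<'E'
import cv2,numpy as np
a=cv2.imread("pics/w2.png")[150:222,290:348].astype(float); a=np.clip((a/255)**0.7*255,0,255).astype(np.uint8)
cv2.imwrite("pics/e.png",cv2.resize(a,None,fx=8,fy=8,interpolation=cv2.INTER_CUBIC))
E
```

```text
(no output)
```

View pics/e.png

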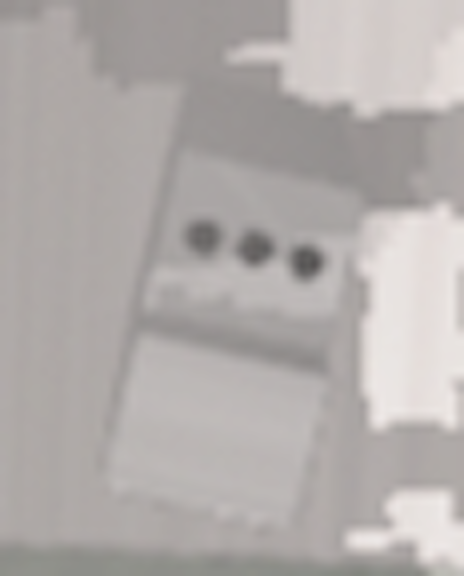

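```bash
python3 - <<'E'
from fit import *
import pickle
p=pickle.load(open("W2.pkl","rb"))
c=lambda L:np.array(L)/8+[290,150]
uv=c([(107,485),(293,525),(328,370),(140,330),(180,150),(362,192)])
print(at_z(p,uv[:4],102).round(1).tolist())
for dz in(-4,0,4):
    q,e=fitrect(p,[(-12,-20,102+dz),(12,-20,102+dz),(12,0,102+dz),(-12,0,102+dz),(-12,20,88+dz),(12,20,88+dz)],uv,[474,118,-.2])
    print(dz,q.round(3),e.round(2).tolist())
b=c([(180,88),(380,130)])
print("dots ctr z88",at_z(p,c([(255,247)]),88).round(1))
# machine refine: plate corners/bolts visible; plate bottom-left/right corners in d.png
d=lambda L:np.array(L)/2+[150,20]
q,e=fitrect(p,[(-120,-180,12),(120,-180,12),(-120,180-360+0,12)][:2],d([(206,388),(577,409)]),[531,235,-.165]);print("machine",q.round(3),e.round(1).tolist())
E
```

```text
[[456.1, 103.6, 102.0], [477.7, 96.2, 102.0], [483.7, 114.8, 102.0], [462.2, 122.0, 102.0]]
-4 [ 4.73012e+02  1.17379e+02 -3.29000e-01] [[-0.58, 0.11], [0.31, 0.31], [0.68, 0.22], [-0.35, -0.15], [-0.54, -0.26], [0.5, -0.19]]
0 [ 4.73107e+02  1.18325e+02 -3.30000e-01] [[-0.83, 0.34], [0.39, 0.64], [0.85, 0.29], [-0.51, -0.19], [-0.6, -0.6], [0.76, -0.43]]
4 [ 4.73205e+02  1.19273e+02 -3.33000e-01] [[-1.1, 0.56], [0.46, 0.99], [1.03, 0.37], [-0.68, -0.24], [-0.65, -0.96], [1.03, -0.66]]
dots ctr z88 [[476.5 127.6  88. ]]
machine [ 5.31719e+02  2.37198e+02 -1.67000e-01] [[-1.0, -0.0], [1.1, 0.1]]
```

Call:
carry_out --moves '[[[0, 0, 0.5], 0.743, 1], [[0, 0, 0.8], 0.743, 1], [[0.04, -0.045, 0.9], 0, 1], [[0, 0, 0.9], 0, 1], [[0, 0, 0.9], 0, 1], [[0, 0, 0.8], 0, 1], [[0, 0, 0.6], 0, 1], [[0, 0, 0.5], 0, 1], [[0, 0, 0.37], 0, 1], [[0, 0, 0], 0, 1]]'

```text
time: 7.95
eef_pos: [472.1, 118.7, 64.7]
ee_rot: [0.814, 0.581, -0.001, -0.001]
contact_force: [0.3, -0.2, -0.5]
grip_width: 95.0
finger_force: 0.0
```

Call:
carry_out --moves '[[[0, 0, 0], 0, 1], [[0, 0, 0], 0, -1], [[0, 0, 0], 0, -1], [[0, 0, 0], 0, -1], [[0, 0, 0], 0, -1], [[0, 0, 0], 0, -1], [[0, 0, 0], 0, -1], [[0, 0, 0], 0, -1], [[0, 0, 0], 0, -1], [[0, 0, 0], 0, -1]]'

```text
time: 8.95
eef_pos: [472.9, 118.8, 65.9]
ee_rot: [0.814, 0.581, 0.0, 0.0]
contact_force: [1.2, -0.9, 0.4]
grip_width: 28.6
finger_force: 0.8
```

Call:
carry_out --moves '[[[0, 0, 0], 0, -1], [[0, 0, 0], 0, -1], [[0, 0, 0], 0, -1], [[0, 0, 0], 0, -1], [[0, 0, 0], 0, -1], [[0, 0, -0.2], 0, -1], [[0, 0, -0.4], 0, -1], [[0, 0, -0.8], 0, -1], [[0, 0, -1], 0, -1], [[0, 0, -1], 0, -1]]'

```text
time: 9.95
eef_pos: [472.3, 118.8, 151.8]
ee_rot: [0.814, 0.581, -0.001, -0.0]
contact_force: [0.4, 0.2, -2.6]
grip_width: 24.0
finger_force: 30.0
```

Call:
carry_out --moves '[[[0, 0, -1], -0.71, -1], [[0, 0, -1], -0.705, -1], [[-0.4, 0.11, 0], 0, -1], [[-0.951, 0.266, 0], 0, -1], [[-0.951, 0.266, 0], 0, -1], [[-0.951, 0.266, 0], 0, -1], [[-0.951, 0.266, 0], 0, -1], [[-0.951, 0.266, 0], 0, -1], [[-0.951, 0.266, 0], 0, -1], [[-0.951, 0.266, 0], 0, -1]]'

```text
time: 10.95
eef_pos: [500.1, -63.7, 199.1]
ee_rot: [0.748, 0.663, -0.001, -0.001]
contact_force: [0.8, -0.1, -1.9]
grip_width: 24.0
finger_force: 30.0
```

Call:
carry_out --moves '[[[-0.951, 0.266, 0], 0, -1], [[-0.951, 0.266, 0], 0, -1], [[-0.951, 0.266, 0], 0, -1], [[-0.951, 0.266, 0], 0, -1], [[-0.951, 0.266, 0], 0, -1], [[-0.951, 0.266, 0], 0, -1], [[-0.951, 0.266, 0], 0, -1], [[-0.551, 0.156, 0], 0, -1], [[0, 0, 0], 0, -1], [[0, 0, 0], 0, -1]]'

```text
time: 11.95
eef_pos: [529.5, -246.7, 199.9]
ee_rot: [0.748, 0.664, -0.0, -0.001]
contact_force: [0.4, -0.2, -3.3]
grip_width: 24.2
finger_force: 30.0
```

Call:
carry_out --moves '[[[0, 0, 0], 0, -1], [[0, 0, 0], 0, -1], [[0, 0, 0], 0, -1], [[0, 0, 0], 0, -1], [[0, 0, 0], 0, -1], [[0, 0, 0], 0, -1], [[0, 0, 0], 0, -1], [[0, 0, 0], 0, -1], [[0, 0, 0], 0, -1], [[0, 0, 0], 0, -1]]'

```text
time: 12.95
eef_pos: [530.1, -247.1, 200.9]
ee_rot: [0.747, 0.664, -0.0, -0.0]
contact_force: [-0.4, 0.8, -3.0]
grip_width: 23.8
finger_force: 30.0
```

```bash
python3 - <<'E'
from h import *
import pickle
p=read_camera("wrist");pickle.dump(p,open("W3.pkl","wb"));save(p,"w3.png")
o=readout.get_obs();print(o["eef_pos"].round(1),o["ee_rot"].round(4),o["grip_width"])
a=p["color"][100:300,230:410,::-1].astype(float); a=np.clip((a/255)**0.7*255,0,255)
cv2.imwrite("pics/f.png",cv2.resize(a.astype(np.uint8),None,fx=3,fy=3,interpolation=cv2.INTER_CUBIC))
E
```

```text
[ 530.1 -247.1  200.9] [ 0.7475  0.6643 -0.     -0.    ] 23.72888320709448
```

View pics/f.png

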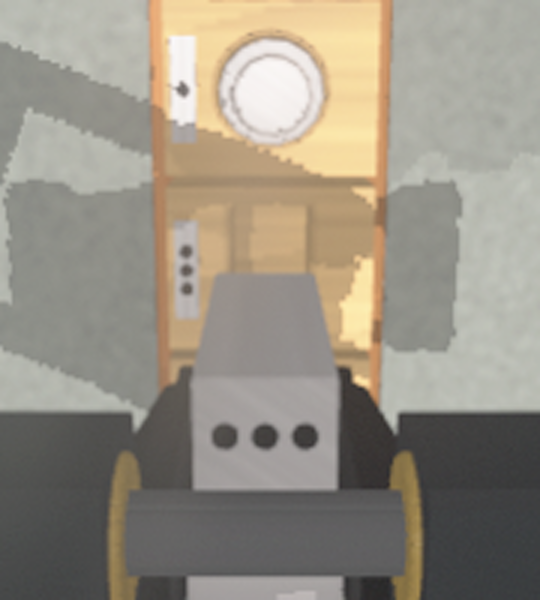

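Block held square over the pocket, with its foot edge at crop (217–317, 272) and the pocket at (231–309, 205).

```bash
python3 - <<'E'
from h import *
import pickle
p=pickle.load(open("W3.pkl","rb"))
c=lambda L:np.array(L)/3+[230,100]
f=lambda L,z:at_z(p,c(L),z).round(1).tolist()
print("foot +y edge",f([(217,272),(317,272)],147)); print("low top +y edge",f([(192,375),(338,375)],223)); print("mid dot",f([(265,436)],223))
print("pocket top corners",f([(231,203),(309,203)],55)); print("holder +y corners",f([(163,181),(387,184)],55), "-y",f([(170,352),],55))
a=np.array([.1175,.993]);x=np.array([.993,-.1175]); sl=np.array([530.2,-247.8])
print("expected pocket +y corners",sl+21.5*a-13.5*x,sl+21.5*a+13.5*x,"holder",sl+28*a-35*x,sl+28*a+35*x)
b=np.array([530.1,-247.6]);print("exp block +y edge",b+20*a-12*x,b+20*a+12*x)
E
```

```text
foot +y edge [[519.1, -225.8, 147.0], [542.9, -228.6, 147.0]]
low top +y edge [[519.1, -225.1, 223.0], [542.2, -227.8, 223.0]]
mid dot [[529.4, -236.9, 223.0]]
pocket top corners [[519.5, -223.4, 55.0], [545.4, -226.4, 55.0]]
holder +y corners [[497.9, -213.4, 55.0], [571.9, -223.1, 55.0]] -y [[491.8, -272.8, 55.0]]
expected pocket +y corners [ 519.32075 -224.86425] [ 546.13175 -228.03675] holder [ 498.735  -215.8835] [ 568.245  -224.1085]
exp block +y edge [ 520.534 -226.33 ] [ 544.366 -229.15 ]
```

Call:
carry_out --moves '[[[-0.01, 0.06, 0.5], 0, -1], [[0, 0, 0.6], 0, -1], [[0, 0, 0.6], 0, -1], [[0, 0, 0.6], 0, -1], [[0, 0, 0.6], 0, -1], [[0, 0, 0.48], 0, -1], [[0, 0, 0], 0, -1], [[0, 0, 0], 0, -1], [[0, 0, 0], 0, -1], [[0, 0, 0], 0, -1]]'

```text
time: 14.0
eef_pos: [532.3, -247.9, 117.6]
ee_rot: [0.747, 0.664, 0.0, 0.001]
contact_force: [0.5, 0.3, -2.3]
grip_width: 24.0
finger_force: 30.0
```

```bash
python3 - <<'E'
from h import *
import pickle
p=read_camera("wrist");pickle.dump(p,open("W4.pkl","wb"));save(p,"w4.png")
o=readout.get_obs();print(o["eef_pos"].round(1),o["ee_rot"].round(4),o["grip_width"])
a=p["color"][70:210,250:390,::-1].astype(float); a=np.clip((a/255)**0.7*255,0,255)
cv2.imwrite("pics/g.png",cv2.resize(a.astype(np.uint8),None,fx=4,fy=4,interpolation=cv2.INTER_CUBIC))
E
```

```text
[ 532.1 -247.8  117.5] [7.475e-01 6.643e-01 3.000e-04 9.000e-04] 23.907797407467893
```

View pics/g.png

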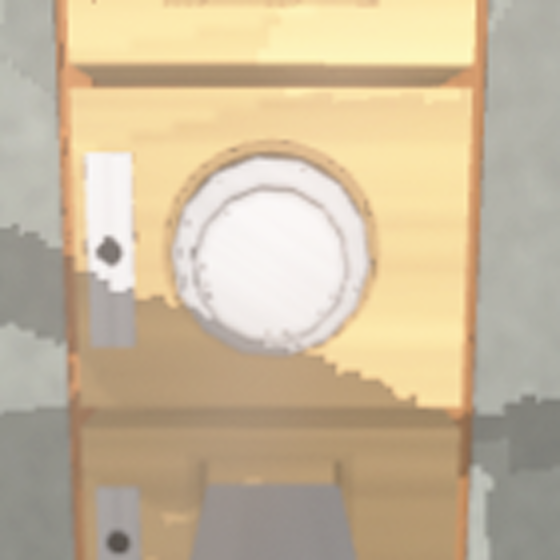

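```bash
python3 - <<'E'
from h import *
import pickle
p=pickle.load(open("W4.pkl","rb"))
c=lambda L:np.array(L)/4+[250,70]
a=np.array([.1175,.993]);x=np.array([.993,-.1175]);o=np.array([532.1,-247.8])
def f(n,L,z): 
    q=at_z(p,c(L),z)[:,:2]-o; print(n,"tool-x",(q@a).round(1),"tool-y",(q@x).round(1))
f("foot",[(208,485),(340,485)],63.6); f("pocket",[(200,461),(339,461)],55); f("holder",[(80,424),(466,424)],55)
f("round holder -y/+y edges",[(76,408),(468,408),(70,88),(475,88)],55)
g=cv2.cvtColor(p["color"],cv2.COLOR_RGB2GRAY)
print(g[188,295:342].tolist()); print(g[197,270:372].tolist()); print(g[175:200,318].tolist())
E
```

```text
foot tool-x [19.3 19.3] tool-y [-13.4  10.3]
pocket tool-x [21.9 21.9] tool-y [-15.3  10.6]
holder tool-x [28.9 28.9] tool-y [-37.3  33.9]
round holder -y/+y edges tool-x [31.8 31.9 88.1 88.1] tool-y [-38.   34.2 -37.   33.3]
[128, 126, 122, 119, 113, 109, 113, 127, 131, 132, 132, 132, 132, 133, 133, 133, 133, 132, 133, 132, 133, 133, 132, 133, 133, 134, 133, 133, 133, 133, 133, 133, 133, 134, 133, 134, 133, 133, 116, 99, 107, 115, 119, 124, 130, 130, 130]
[115, 128, 133, 133, 137, 138, 138, 137, 133, 133, 135, 137, 137, 135, 134, 134, 132, 133, 131, 130, 131, 131, 131, 131, 128, 126, 128, 127, 129, 122, 115, 115, 118, 119, 119, 118, 118, 118, 118, 117, 117, 115, 115, 114, 114, 114, 115, 114, 115, 116, 115, 115, 115, 115, 115, 114, 114, 112, 112, 113, 114, 113, 113, 113, 113, 113, 116, 117, 123, 128, 128, 128, 128, 128, 128, 128, 128, 129, 129, 129, 129, 129, 129, 129, 129, 129, 129, 129, 129, 129, 129, 129, 129, 130, 132, 127, 117, 152, 171, 168, 167, 134]
[118, 119, 130, 134, 131, 130, 129, 129, 127, 126, 128, 131, 133, 133, 133, 128, 121, 116, 115, 115, 116, 114, 115, 115, 115]
```

Call:
carry_out --moves '[[[0.03, -0.02, 0], 0, -1], [[0, 0, 0.1], 0, -1], [[0, 0, 0.1], 0, -1], [[0, 0, 0.1], 0, -1], [[0, 0, 0.1], 0, -1], [[0, 0, 0.1], 0, -1], [[0, 0, 0.1], 0, -1], [[0, 0, 0.1], 0, -1], [[0, 0, 0], 0, -1], [[0, 0, 0], 0, -1]]'

```text
time: 15.05
eef_pos: [531.1, -246.6, 98.8]
ee_rot: [0.747, 0.664, -0.0, -0.0]
contact_force: [0.0, -0.5, -2.7]
grip_width: 23.8
finger_force: 30.0
```

Call:
carry_out --moves '[[[0, 0, 0.15], 0, -1], [[0, 0, 0.15], 0, -1], [[0, 0, 0.15], 0, -1], [[0, 0, 0.15], 0, -1], [[0, 0, 0.12], 0, -1], [[0, 0, 0.1], 0, -1], [[0, 0, 0.06], 0, -1], [[0, 0, 0.04], 0, -1], [[0, 0, 0], 0, -1], [[0, 0, 0], 0, -1]]'

```text
time: 16.05
eef_pos: [531.2, -246.7, 76.0]
ee_rot: [0.747, 0.664, 0.0, 0.0]
contact_force: [0.5, 0.0, -1.7]
grip_width: 24.4
finger_force: 30.0
```

Call:
carry_out --moves '[[[0, 0, 0.04], 0, -1], [[0, 0, 0.03], 0, -1], [[0, 0, 0.02], 0, -1], [[0, 0, 0], 0, -1], [[0, 0, 0], 0, -0.3], [[0, 0, 0], 0, -0.3], [[0, 0, 0], 0, -0.3], [[0, 0, 0], 0, -0.3], [[0, 0, 0], 0, -0.3], [[0, 0, 0], 0, -0.3]]'

```text
time: 17.05
eef_pos: [531.2, -246.7, 73.7]
ee_rot: [0.747, 0.664, 0.0, 0.0]
contact_force: [0.5, 0.6, -0.2]
grip_width: 33.4
finger_force: 0.0
```

Call:
carry_out --moves '[[[0, 0, 0], 0, 0], [[0, 0, 0], 0, 0], [[0, 0, 0], 0, 0], [[0, 0, -0.5], 0, 0], [[0, 0, -1], 0, 0], [[0, 0, -1], 0, 0], [[0, 0, -1], 0, 0], [[0, 0, -1], 0, 0], [[0, 0, -1], 0, 0], [[0, 0, -0.4], 0, 0]]'

```text
time: 18.05
eef_pos: [532.5, -247.4, 225.5]
ee_rot: [0.747, 0.664, 0.001, 0.003]
contact_force: [0.2, -0.8, 0.2]
grip_width: 47.8
finger_force: 0.0
```

```bash
python3 - <<'E'
from h import *
import pickle
p=read_camera("wrist");s=read_camera("side");pickle.dump((p,s),open("W5.pkl","wb"));save(p,"w5.png")
o=readout.get_obs();print(o["eef_pos"].round(1),o["ee_rot"].round(4),o["grip_width"])
for q in(p,s): print([(np.round(d["rect"]).tolist(),round(d["score"],2)) for d in boxes_of(q,"block")[:4]])
a=p["color"][110:290,240:400,::-1]; b=s["color"][150:240,310:390,::-1]
a=cv2.resize(a,None,fx=2.5,fy=2.5,interpolation=2); b=cv2.resize(b,(400,450),interpolation=2)
cv2.imwrite("pics/i.png",np.hstack([a,b]))
X=[530.7,-247.2]
for z in(110,96,55): print(z,proj(p,X+[z]).round(1),proj(s,X+[z]).round(1))
E
```

```text
[ 532.2 -247.2  223.9] [7.474e-01 6.643e-01 7.000e-04 2.200e-03] 47.71382945725338
[([143.0, 0.0, 36.0, 13.0], 0.84), ([304.0, 163.0, 28.0, 55.0], 0.77), ([226.0, 3.0, 13.0, 2.0], 0.62)]
[([334.0, 209.0, 15.0, 30.0], 0.68), ([358.0, 217.0, 11.0, 24.0], 0.59), ([368.0, 251.0, 18.0, 32.0], 0.58), ([342.0, 165.0, 5.0, 21.0], 0.45)]
110 [[317.8 196.3]] [[344.4 170.7]]
96 [[317.7 192.8]] [[344.2 174.1]]
55 [[317.6 184. ]] [[343.6 183.9]]
```

View pics/i.png

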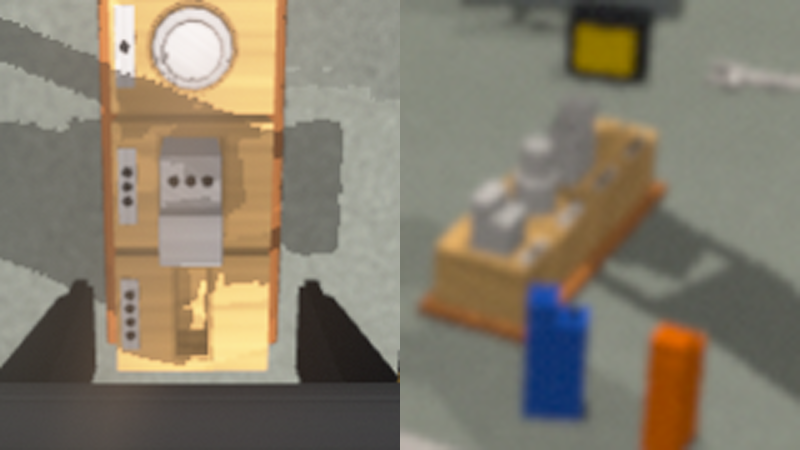

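The block is seated upright in the three-dot slot (wrist crop at (190,200), side crop at (575,140)), and the TCP depth at contact matches. Now the guard.

Call:
carry_out --moves '[[[0, 0, 0], 0.32, 0], [[0.96, -0.242, 0], 0, 0], [[0.96, -0.242, 0], 0, 0], [[0.96, -0.242, 0], 0, 0], [[0.96, -0.242, 0], 0, 0], [[0.96, -0.242, 0], 0, 0], [[0.96, -0.242, 0], 0, 0], [[0.96, -0.242, 0], 0, 0], [[0.96, -0.242, 0], 0, 0], [[0.96, -0.242, 0], 0, 0]]'

```text
time: 19.25
eef_pos: [511.8, -23.5, 218.8]
ee_rot: [0.763, 0.646, -0.001, -0.001]
contact_force: [0.2, 0.5, 0.3]
grip_width: 47.4
finger_force: 0.0
```

Call:
carry_out --moves '[[[0.96, -0.242, 0], 0, 0], [[0.96, -0.242, 0], 0, 0], [[0.96, -0.242, 0], 0, 0], [[0.96, -0.242, 0], 0, 0], [[0.96, -0.242, 0], 0, 0], [[0.96, -0.242, 0], 0, 0], [[0.96, -0.242, 0], 0, 0], [[0.96, -0.242, 0], 0, 0], [[0.96, -0.242, 0], 0, 0], [[0.96, -0.242, 0], 0, 0]]'

```text
time: 20.25
eef_pos: [491.8, 222.7, 218.8]
ee_rot: [0.763, 0.646, -0.002, -0.001]
contact_force: [1.0, 0.1, -0.2]
grip_width: 47.4
finger_force: 0.0
```

Call:
carry_out --moves '[[[0.96, -0.242, 0], 0, 0], [[0.96, -0.242, 0], 0, 0], [[0.96, -0.242, 0], 0, 0], [[0.96, -0.242, 0], 0, 0], [[0, 0, 0], 0, 0], [[0, 0, 0], 0, 0], [[0, 0, 0], 0, 0], [[0, 0, 0], 0, 0], [[0, 0, 0], 0, 0], [[0, 0, 0], 0, 0]]'

```text
time: 21.25
eef_pos: [485.1, 320.2, 221.3]
ee_rot: [0.763, 0.646, 0.0, 0.0]
contact_force: [0.7, -0.5, 0.7]
grip_width: 47.6
finger_force: 0.0
```

```bash
python3 - <<'E'
from h import *
import pickle
p=read_camera("wrist");pickle.dump(p,open("W6.pkl","wb"));save(p,"w6.png")
o=readout.get_obs();print(o["eef_pos"].round(1),o["ee_rot"].round(4),o["q"].round(2),o["contact_force"].round(1))
print(proj(p,[[486,324,125.5]]))
for l in("guard","guard_handle"):print([(np.round(d["rect"]).tolist(),round(d["score"],2)) for d in boxes_of(p,l)[:2]])
E
```

```text
[485.1 320.3 221.3] [7.634e-01 6.459e-01 1.000e-04 0.000e+00] [ 0.49 -0.03  1.81 -0.    1.36  0.66] [-0.4  0.9 -0.3]
[[320.85035789 197.69121737]]
[([285.0, 90.0, 198.0, 170.0], 0.58)]
[([287.0, 92.0, 197.0, 173.0], 0.81)]
```

View pics/w6.png

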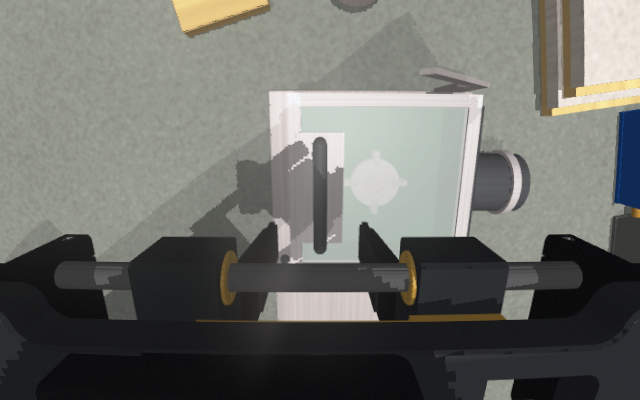

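```bash
python3 - <<'E'
from h import *
import pickle
p=pickle.load(open("W6.pkl","rb")); T=pickle.load(open("P0.pkl","rb"))
b=at_z(p,[(320,137),(320,254),(320,195.5)],125.5); print(b.round(1).tolist()); d=b[0]-b[1]; print("len",np.linalg.norm(d),"yaw",np.arctan2(-d[0],d[1]))
o=np.array([485.1,320.3]); th=2*np.arctan2(.6459,.7634); a=np.array([np.cos(th),np.sin(th)]);x=np.array([a[1],-a[0]])
e=b[2,:2]-o; print("tool",e@a,e@x)
g=at_z(p,[(271,92),(483,95)],88.5);print(g.round(1).tolist()); g2=g[:,:2]-o; print(g2@a,g2@x)
S=T["side"]
print("two-view",tri([p,S],[(320,195.5),(200+293/3.2,160+348/3.2)]).round(1))
E
```

```text
[[493.7, 374.9, 125.5], [476.7, 272.2, 125.5], [485.6, 326.0, 125.5]]
len 104.0374769258288 yaw -0.16447888884143286
tool 5.7413493974603105 -0.4610982162656139
[[456.2, 420.3, 88.5], [648.7, 386.6, 88.5]]
[93.79518349 92.49681624] [-45.10375178 150.3941405 ]
two-view [486.1 323.6 113.2]
```

Wrist picture: handle bar runs from (320,137) to (320,254), well aligned between the fingers. Going down onto it.

Call:
carry_out --moves '[[[0.2, 0.03, 0.5], 0, 0], [[0, 0, 0.8], 0, 0], [[0, 0, 0.8], 0, 0], [[0, 0, 0.8], 0, 0], [[0, 0, 0.7], 0, 0], [[0, 0, 0.4], 0, 0], [[0, 0, 0.2], 0, 0], [[0, 0, 0], 0, 0], [[0, 0, 0], 0, 0], [[0, 0, 0], 0, -1]]'

```text
time: 22.4
eef_pos: [487.2, 325.9, 117.4]
ee_rot: [0.763, 0.646, 0.001, 0.0]
contact_force: [-0.2, 0.1, -0.3]
grip_width: 43.4
finger_force: 0.0
```

Call:
carry_out --moves '[[[0, 0, 0], 0, -1], [[0, 0, 0], 0, -1], [[0, 0, 0], 0, -1], [[0, 0, 0], 0, -1], [[0, 0, 0], 0, -1], [[0, 0, 0], 0, -1], [[0, 0, 0], 0, -1], [[0, 0, 0], 0, -1], [[0, 0, 0], 0, -1], [[0, 0, 0], 0, -1]]'

```text
time: 23.4
eef_pos: [487.5, 325.4, 116.4]
ee_rot: [0.763, 0.646, 0.001, 0.001]
contact_force: [5.2, -0.7, -2.0]
grip_width: 11.3
finger_force: 30.0
```

```bash
python3 - <<'E'
from h import *
o=readout.get_obs();print(o["eef_pos"].round(1),o["grip_width"],o["contact_force"].round(1))
# arc: handle rel hinge in (machine -x = near, z): (150,43)
for n in (18,):
    t=np.linspace(0,np.pi/4,n+1); X=-150*np.cos(t)+43*np.sin(t); Z=150*np.sin(t)+43*np.cos(t)
    print(np.c_[np.diff(X)/25,-np.diff(Z)/25].round(3).tolist())
E
```

```text
[487.5 325.4 116.4] 11.257453591801742 [ 5.2 -0.7 -2. ]
[[0.081, -0.26], [0.092, -0.256], [0.103, -0.252], [0.114, -0.247], [0.125, -0.242], [0.135, -0.236], [0.145, -0.23], [0.155, -0.224], [0.165, -0.217], [0.174, -0.209], [0.183, -0.202], [0.192, -0.193], [0.2, -0.185], [0.208, -0.176], [0.215, -0.167], [0.222, -0.157], [0.229, -0.147], [0.235, -0.137]]
```

Call:
carry_out --moves '[[[0, 0.081, -0.26], 0, -1], [[0, 0.092, -0.256], 0, -1], [[0, 0.103, -0.252], 0, -1], [[0, 0.114, -0.247], 0, -1], [[0, 0.125, -0.242], 0, -1], [[0, 0.135, -0.236], 0, -1], [[0, 0.145, -0.23], 0, -1], [[0, 0.155, -0.224], 0, -1], [[0, 0.165, -0.217], 0, -1], [[0, 0.174, -0.209], 0, -1]]'

```text
time: 24.4
eef_pos: [517.6, 320.2, 175.7]
ee_rot: [0.763, 0.646, -0.001, -0.001]
contact_force: [-0.6, 0.8, -2.9]
grip_width: 11.4
finger_force: 30.0
```

Call:
carry_out --moves '[[[0, 0.183, -0.202], 0, -1], [[0, 0.192, -0.193], 0, -1], [[0, 0.2, -0.185], 0, -1], [[0, 0.208, -0.176], 0, -1], [[0, 0.215, -0.167], 0, -1], [[0, 0.222, -0.157], 0, -1], [[0, 0.229, -0.147], 0, -1], [[0, 0.235, -0.137], 0, -1], [[0, 0, 0], 0, -1], [[0, 0, 0], 0, -1]]'

```text
time: 25.4
eef_pos: [559.6, 313.2, 213.1]
ee_rot: [0.763, 0.646, -0.0, -0.0]
contact_force: [-8.6, -2.3, 7.7]
grip_width: 11.6
finger_force: 30.0
```

```bash
python3 - <<'E'
from h import *
o=readout.get_obs();print(o["eef_pos"].round(1),o["grip_width"],o["contact_force"].round(1),o["finger_force"])
s=read_camera("side");t=read_camera("top")
a=cv2.resize(s["color"][190:340,205:355,::-1],(450,450),interpolation=2)
b=cv2.resize(t["color"][140:260,180:296,::-1],(348,450),interpolation=2)
cv2.imwrite("pics/j.png",np.hstack([a,b])); save(s,"s7.png")
# predicted px at 45 deg and neighbours in side view: near edge of guard, left end
R=Ro.from_euler("z",-.166).as_matrix(); M=np.array([531.6,236.5,0])
for deg in(35,40,45,50,55):
    th=np.radians(deg); c,sn=np.cos(th),np.sin(th)
    f=lambda u,v,y:M+R@np.array([90-u*c+v*sn,y,82.5+u*sn+v*c])
    q=proj(s,[f(180,6,170),f(180,6,-10),f(150,43,80)]); print(deg,((q-[205,190])*3).round(0).tolist())
E
```

```text
[559.6 313.2 213.1] 11.595065231450224 [-8.6 -2.3  7.7] 30.001890063285828
35 [[185.0, 222.0], [312.0, 105.0], [205.0, 129.0]]
40 [[174.0, 205.0], [302.0, 90.0], [194.0, 116.0]]
45 [[161.0, 188.0], [291.0, 75.0], [182.0, 105.0]]
50 [[147.0, 172.0], [279.0, 61.0], [169.0, 94.0]]
55 [[133.0, 156.0], [266.0, 47.0], [157.0, 84.0]]
```

View pics/j.png

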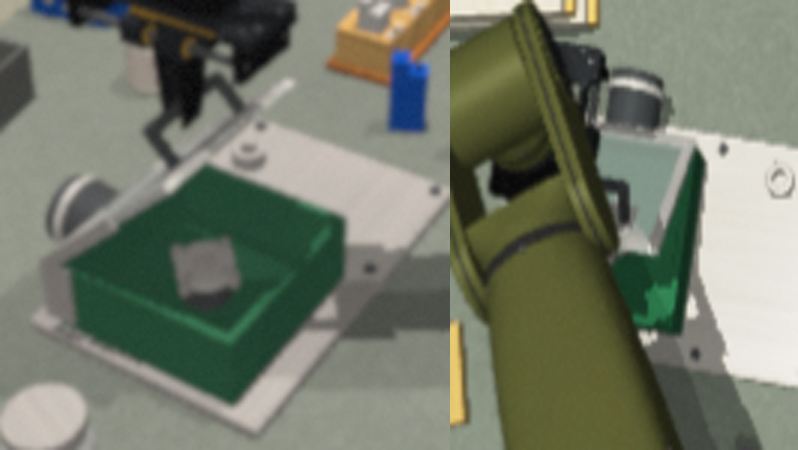

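The side view shows the guard's near edge from about (165,190) to (292,80). The 45° prediction is (161,188)–(291,75). The handle's chord gives 45.7°.

```bash
python3 -c "
from h import *
print(readout.get_obs()['eef_pos'].round(1)); print(r.sign_off())"
```

```text
[559.5 313.2 213.1]
the job is handed in; nothing more can be done
None
```

The job is handed in: the block stands seated and released in its three-dot slot, and the arm is holding the guard open at about 45° (44–46° by my two estimates); no verdict was returned.

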